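# Set the screwdriver in the sloping rest for a new grip

### The job

Pick up the red-handled screwdriver lying on the tool cabinet and set it in the sloping V rest, its handle in the tall fork and its blade in the low fork, tip towards the stop plate, so that it can be gripped afresh at the new angle. Let it lie there by itself, and leave the paint brush lying where it is.

Things in the scene. Friction and masses are not known exactly. Their poses are not given: they have to be found in the camera images.
- screwdriver: Slotted screwdriver lying flat on the cabinet, loose, about 90 g, 184 mm long: red round handle 88 mm long, 24 to 26 mm thick (lying, its centre line is 12.5 mm above the surface), and a steel blade 6 mm thick, 96 mm long. It balances in the handle, 37 mm from where the blade begins. Origin: middle of its outline, on its underside.
- handle (a point): Point on the centre line of the screwdriver's handle, 28 mm from where the blade begins and 124 mm from the tip: a good place to grip across the handle (about 25 mm wide). Its x axis runs along the screwdriver from the tip to the handle's end, z is up while the screwdriver lies on the surface as at the start.
- blade_tip (a point): The tip of the screwdriver's blade, 124 mm from point handle in that point's -x direction.
- rest: Fixed rest: plywood base 200 x 70 x 12 mm; on it in line a low and a tall steel V fork (sides at 45 degrees, mouths 42 and 50 mm wide, 12 mm thick along the line, tall one's top 115 mm above the surface), and a small stop plate at the low end. The line through the forks rises at 25 degrees to the tall one. Origin: centre of the base's underside; x level towards the tall fork's end, z up.
- cradle (a point): Where point handle lies when the screwdriver is set in the rest: 38 mm along x and 90 mm above the rest's origin. x: 25 degrees uphill along the forks' line; z: square to it, upwards. Tall fork's middle at x = +38 mm, low fork's at -78, stop plate's face at -134 (10 mm beyond the tip). Round the handle between the forks is free space down to the base. Friction keeps the screwdriver from sliding.
- brush: Flat paint brush with a red handle, 214 x 30 x 16 mm, loose, lying on the cabinet top; a bystander. The origin is the middle of its outline on its underside; its handle points along its +y.

How it is judged:
By the outcome, as a careful person would: the job done as asked, in the order asked, and still so for the second after the job is handed in, with the robot touching nothing.
It also fails if it takes over 38 s, if anything falls off the work surface, if the arm or the gripper's body presses on something with over 40 N, if the wrist force passes 120 N, or if a joint passes its speed limit or range.

### The arm

A 6-joint arm with a two-finger parallel gripper is mounted at the origin on a cart in front of the work surface, level with it; the furniture and walls round the work are solid. World frame = base frame: x ahead of the robot, y to its left, z up, the work surface at z = 0. Lengths are in mm, angles in rad, forces in N, time in s.
With the tool pointing down it reaches from about 325 to 775 mm from the base axis. Payload 9.3 kg.
Tool frame: the origin (TCP) lies midway between the tips of the shut fingers; the grasp point (between the pads) lies 19 mm behind it; z points along the fingers, y is the line along which they close (so a half turn about z gives the same grasp; the last joint's range is limited). The gripper opens to 85 mm and grips with 20 to 120 N. Pads are 22 mm wide; open, the fingers measure 114 mm over their backs; the gripper's body (76 mm by 85 mm) begins 54 mm behind the grasp point. The pads swing forward as they close: fully open they stand 13 mm farther back than shut.
Start: joints at [-1.49, 0.259, 0.021, 1.334, 0, 1.418], TCP at [127.415, -535.035, 194.279] pointing down, gripper open.
Joint ranges: [-3.04, 3.04], [-0.91, 1.82], [-1.04, 1.36], [-1.92, 1.95], [-1.52, 1.45], [-3.14, 3.14]. Speed limits (rad/s): [2.22, 2.22, 2.79, 3.14, 3.14, 3.14].

### API

Orientations are given as a unit quaternion [w, x, y, z].
In Python, from bench import manip, release, grasp, planner, status, imaging gives the robot as it stands. Calls block until the motion is done:
- manip.move_ptp(position, orientation): joint-space move of the TCP to a pose.
- manip.movel(position, ori=None, vel=150): straight line of the TCP; ori=None keeps the orientation; vel is the mean speed in mm/s.
- manip.movej(angles): joint-space move.
- release() and grasp(): open the fingers fully, or close them until they stop; the grip force is fixed at half the most.
- manip.dwell(seconds).
- planner.inverse_kinematics(position, orientation): joint angles nearest the present ones, or None.
- status.get_obs(): the state.
- imaging.camera(name): name is "scene" or "top"; returns a dict with "pixels" (384x512x3 uint8, blue, green, red), "depth" (384x512 float32, mm along the optical axis (not along the pixel's ray), 0 where there is no reading), "K" (3x3 intrinsics, pixels), "R" (3x3) and "t" (3): a world point X has camera coordinates R X + t. Camera axes: x right, y down, z forward; pixel columns grow to the right and rows downward; lengths in mm; the calibration is good to about 2 mm. A picture is of the moment at which its call begins.
A pose or a line that the arm cannot do raises manip.MotionError and nothing moves.
- manip.finish_job(): hands the job in; it is judged then, once.
The state is a dict: "clock": time; "joint_pos": joint angles; "joint_vel": joint speeds; "tau": joint torques, N m; "position": TCP position; "orientation": TCP orientation; "wrist_force": force on the tool from outside, world axes, zero at the start; "torque": the same for the moment, N m; "finger_gap": finger opening in mm; "grip_force": force on a finger pad.
Only numpy, scipy, OpenCV 4.12 (cv2) and the standard library are available. Lean on these libraries where they do the work, as an engineer would, in place of code of your own. Each camera call takes 0.05 s, during which the arm holds its last target. There are 200 camera calls.

## Working session

There is one attempt and no reset: what is moved stays moved. The work goes in short steps, each a Python script; the robot and the scene stay as the last script left them, time stands still between calls to the robot, and variables do not carry over. Pictures are saved under pics/ and viewed, at most 10 in all, crops included, and the job is handed in when it is done.

```bash
mkdir -p pics; ls; cat > h.py <<'E'
import numpy as np, cv2
from bench import manip, release, grasp, planner, status, imaging
def snap(n):
    c=imaging.camera(n); np.savez('pics/'+n+'.npz',**c); return c
def pt(c,u,v,z=None,d=None):
    K,R,t=c['K'],c['R'],c['t']
    r=np.linalg.solve(K,[u,v,1.])
    if z is None:
        if d is None: d=c['depth'][int(round(v)),int(round(u))]
        return R.T@(r*d-t)
    o=-R.T@t; w=R.T@r
    return o+w*(z-o[2])/w[2]
E
python3 - <<'E'
from h import *
for n in('top','scene'):
    c=snap(n); cv2.imwrite(f'pics/{n}0.png',cv2.resize(c['pixels'],(800,600),interpolation=cv2.INTER_CUBIC))
    print(n,-c['R'].T@c['t'],c['R'].round(2).tolist())
E
```

```text
pics
top [295.78175713  43.30784548 916.42435485] [[0.02, -1.0, 0.04], [-0.99, -0.03, -0.17], [0.17, -0.03, -0.99]]
scene [-194.35999826  396.83841817  490.27902358] [[-0.5, -0.86, -0.01], [-0.42, 0.25, -0.87], [0.76, -0.43, -0.49]]
```

View pics/top0.png

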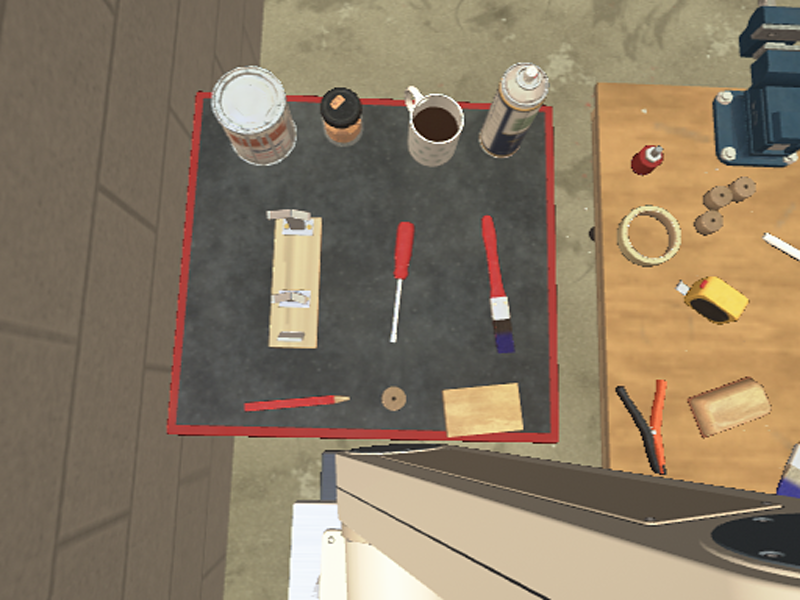

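View pics/scene0.png

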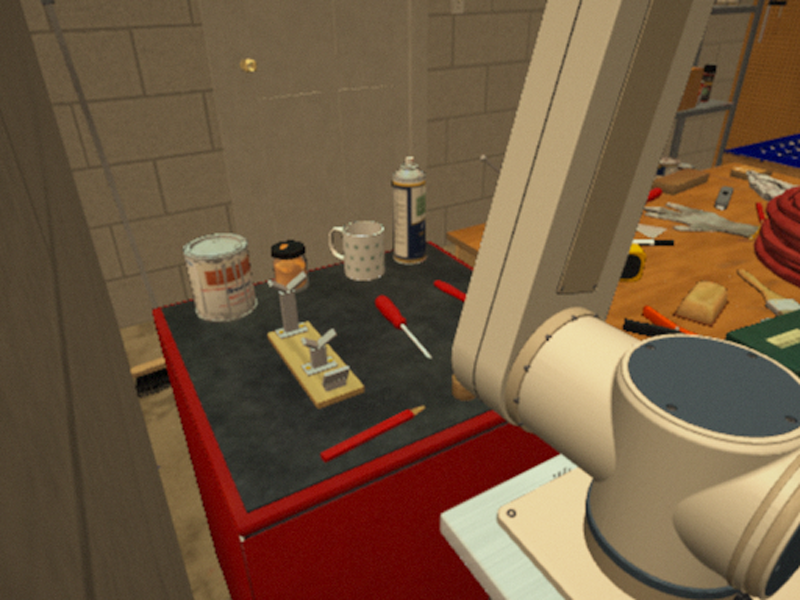

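The top view shows the screwdriver at about (405,222)-(393,342), handle away from the robot. The rest is on its left, about (270-320, 210-348), with the tall fork at the far end. The brush is to the right at (500,285). I'll enlarge the middle.

```bash
python3 - <<'E'
import numpy as np,cv2
c=np.load('pics/top.npz'); p=c['pixels'][128:228,165:275]
cv2.imwrite('pics/crop.png',cv2.resize(p,None,fx=6,fy=6,interpolation=cv2.INTER_CUBIC))
E
```

```text
(no output)
```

View pics/crop.png

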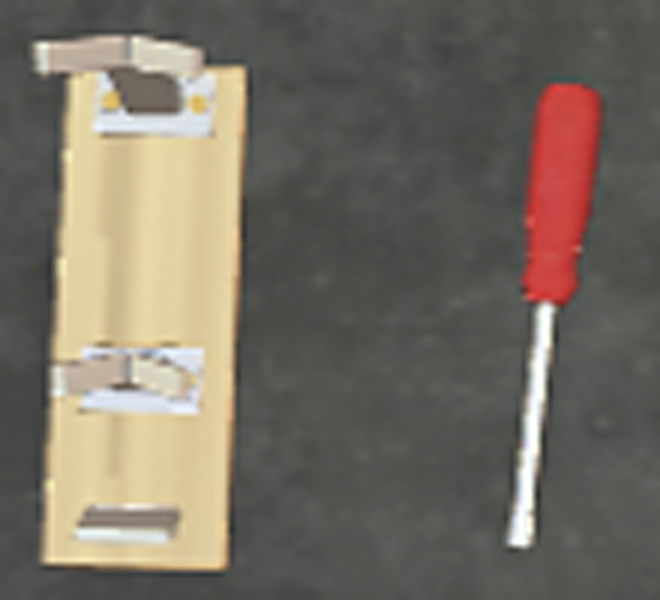

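The crop shows the base corners at (42,566), (228,570) and (243,68). The V valleys are at (129,55) and (126,378). The screwdriver has its end at (573,86), blade start at (547,303) and tip at (519,546).

```bash
python3 - <<'E'
from h import *
c=dict(np.load('pics/top.npz'))
q=lambda x,y:(165+(x+.5)/6-.5,128+(y+.5)/6-.5)
e,b,t=[pt(c,*q(*p),12.5) for p in((573,86),(547,303),(519,546))]
print('sd',e,b,t,np.linalg.norm(e-t),np.linalg.norm(b-t))
nl,nr,fr=[pt(c,*q(*p),12) for p in((43,564),(225,566),(240,68))]
print('base',nl,nr,fr,np.linalg.norm(nl-nr),np.linalg.norm(fr-nr))
for n in('top','scene'):
    c=dict(np.load(f'pics/{n}.npz'))
    v,u=np.mgrid[0:384,0:512]; d=c['depth']
    P=((np.linalg.inv(c['K'])@np.stack([u*d,v*d,d]).reshape(3,-1)).T-c['t'])@c['R']
    P=P[d.ravel()>0]
    m=(P[:,0]>330)&(P[:,0]<640)&(P[:,1]>90)&(P[:,1]<260)
    B=P[m&(P[:,2]>7)&(P[:,2]<17)]
    r=cv2.minAreaRect(B[:,:2].astype(np.float32));print(n,'base z',np.median(B[:,2]),r, 'table z',np.median(P[m&(abs(P[:,2])<5)][:,2]))
    for lo,hi in((25,80),(80,130)):
        F=P[m&(P[:,2]>lo)&(P[:,2]<hi)]
        if len(F):
            print(lo,len(F),F.min(0).round(),F.max(0).round(),F.mean(0).round())
            if lo==80: print(F[np.argsort(F[:,1])][::max(1,len(F)//20)].round(0).tolist())
    S=P[(P[:,0]>330)&(P[:,0]<640)&(P[:,1]>-40)&(P[:,1]<90)&(P[:,2]>8)&(P[:,2]<35)]
    if len(S): print('sd',cv2.minAreaRect(S[:,:2].astype(np.float32)),S[:,2].max(),S[:,:2].min(0),S[:,:2].max(0))
E
```

```text
sd [565.89763993   5.87880683  12.5       ] [477.18775571  14.15263664  12.5       ] [381.21034442  22.6747455   12.5       ] 185.4494558587211 96.35501967913136
base [369.36295327 204.75481294  12.        ] [370.47463191 135.35832703  12.        ] [568.80410874 138.70116482  12.        ] 69.40538946043839 198.3576465504347
top base z 12.740419269585209 ((468.9912109375, 170.26235961914062), (199.7352752685547, 70.3313217163086), 0.309164434671402) table z 0.5566273500661211
25 302 [375. 145.  26.] [554. 194.  78.] [441. 170.  52.]
80 160 [534. 142.  83.] [557. 200. 115.] [544. 172. 103.]
[[540.0, 142.0, 113.0], [536.0, 144.0, 110.0], [536.0, 149.0, 110.0], [539.0, 151.0, 106.0], [540.0, 154.0, 103.0], [549.0, 158.0, 105.0], [546.0, 161.0, 98.0], [553.0, 164.0, 97.0], [545.0, 168.0, 92.0], [557.0, 172.0, 84.0], [547.0, 175.0, 93.0], [548.0, 177.0, 96.0], [545.0, 179.0, 91.0], [545.0, 182.0, 99.0], [544.0, 184.0, 102.0], [551.0, 187.0, 101.0], [540.0, 189.0, 108.0], [540.0, 192.0, 106.0], [535.0, 195.0, 110.0], [542.0, 197.0, 112.0]]
sd ((472.6705322265625, 14.997118949890137), (25.62
[... 399 characters left out ...]
 99.]
[[545.0, 144.0, 111.0], [541.0, 148.0, 114.0], [537.0, 150.0, 106.0], [542.0, 153.0, 110.0], [544.0, 155.0, 107.0], [539.0, 158.0, 99.0], [546.0, 160.0, 99.0], [546.0, 162.0, 100.0], [546.0, 164.0, 82.0], [545.0, 166.0, 91.0], [548.0, 168.0, 85.0], [555.0, 170.0, 93.0], [550.0, 173.0, 85.0], [552.0, 175.0, 96.0], [550.0, 178.0, 97.0], [549.0, 180.0, 82.0], [540.0, 182.0, 95.0], [556.0, 183.0, 80.0], [540.0, 187.0, 96.0], [539.0, 191.0, 106.0], [539.0, 193.0, 104.0], [538.0, 198.0, 110.0], [542.0, 200.0, 114.0]]
sd ((473.6227722167969, 14.5813570022583), (23.35481834411621, 184.51625061035156), 88.21552276611328) 28.964011808870154 [381.71851635   1.58046302] [565.56208119  27.37577464]
```

```bash
cat >> h.py <<'E'
from scipy.spatial.transform import Rotation as Ro
def quat(axis_yaw,pitch,flip):   # tool z = -handle z, handle x pitched uphill
    H=Ro.from_euler('ZY',[axis_yaw,-pitch])
    T=H*Ro.from_euler('X',np.pi)*Ro.from_euler('Z',np.pi*flip)
    return T.as_quat(scalar_first=True), H
SD=np.array([505.,11.6,12.5]); SY=-0.0905
RO=np.array([469,171.3,0]); RY=0.012; A=np.radians(25)
CR=RO+[38*np.cos(RY),38*np.sin(RY),90]
E
python3 - <<'E'
from h import *
print(status.get_obs()['clock'])
for f in(0,1):
    q,_=quat(SY,0,f); q2,H=quat(RY,A,f); cz=H.apply([0,0,1])
    for p,o in((SD+[0,0,180],q),(SD+[0,0,-9.5],q),(SD+[0,0,180],q2),(CR+cz*70,q2),(CR-9.5*cz,q2)):
        r=planner.inverse_kinematics(p,o); print(f,p.round(1),None if r is None else np.round(r,2))
E
```

```text
0.1
0 [505.   11.6 192.5] [-0.14  0.18 -0.08  1.3   0.    3.09]
0 [505.   11.6   3. ] [-0.14  0.32 -0.42  0.83  0.    3.09]
0 [505.   11.6 192.5] [-0.2  -0.12 -0.5   0.76  0.09  2.95]
0 [477.4 171.4 153.4] [ 0.24 -0.07 -0.56  0.65 -0.1  -2.93]
0 [511.  171.8  81.4] [ 0.22  0.06 -0.65  0.44 -0.09 -2.95]
1 [505.   11.6 192.5] [-0.14  0.18 -0.08  1.3   0.   -0.05]
1 [505.   11.6   3. ] [-0.14  0.32 -0.42  0.83  0.   -0.05]
1 [505.   11.6 192.5] [-0.2  -0.12 -0.5   0.76  0.09 -0.2 ]
1 [477.4 171.4 153.4] [ 0.24 -0.07 -0.56  0.65 -0.1   0.21]
1 [511.  171.8  81.4] [ 0.22  0.06 -0.65  0.44 -0.09  0.19]
```

Flip=1 is comfortable throughout. Next I'll grasp, lift and check.

```bash
python3 - <<'E'
from h import *
q,_=quat(SY,0,1)
manip.move_ptp(SD+[0,0,120],q)
manip.movel(SD+[0,0,25],vel=150)
manip.movel(SD+[0,0,-9.5],vel=60)
o=status.get_obs(); print(o['clock'],np.round(o['position'],1),np.round(o['wrist_force'],1),o['finger_gap'])
grasp()
o=status.get_obs(); print(o['clock'],np.round(o['position'],1),np.round(o['wrist_force'],1),o['finger_gap'],o['grip_force'])
manip.movel(SD+[0,0,150],vel=150)
o=status.get_obs(); print(o['clock'],np.round(o['wrist_force'],1),o['finger_gap'],o['grip_force'])
c=snap('scene'); cv2.imwrite('pics/lift.png',cv2.resize(c['pixels'][100:300,130:400],(800,592)))
E
```

```text
3.9833 [505.1  11.6   3. ] [0.1 0.3 0.7] 85.33784628685018
4.75 [505.   11.6   3. ] [-0.4 -0.1 -0.1] 0.35014589851346223 0.0
5.9667 [-0.2 -0.7  0.4] -0.27700073424180943 0.0
```

View pics/lift.png

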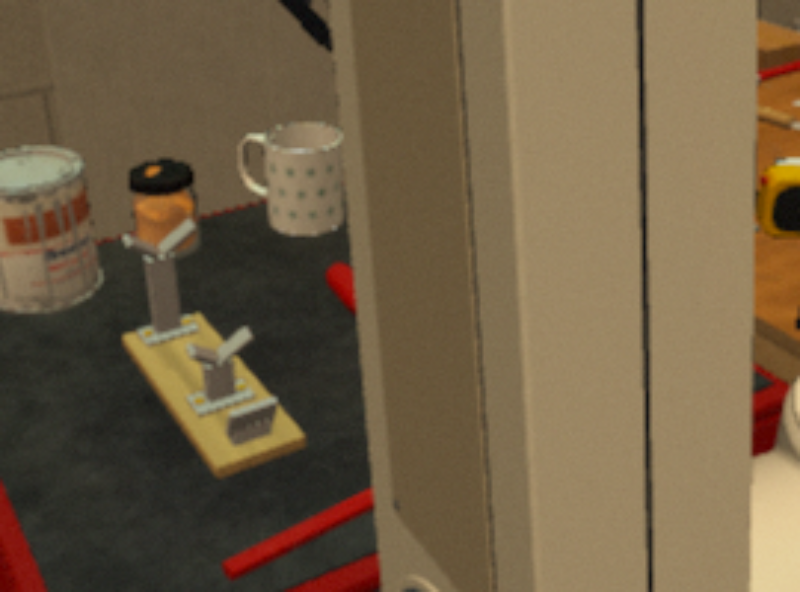

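The grip missed: the gap is 0. The handle end is still visible on the cabinet near (340,280). I'll look from the top.

```bash
python3 - <<'E'
from h import *
manip.movej([-0.9]+list(status.get_obs()['joint_pos'][1:]))
release()
c=snap('top'); p=c['pixels'][110:260,150:350]
cv2.imwrite('pics/top1.png',cv2.resize(p,None,fx=4,fy=4,interpolation=cv2.INTER_CUBIC))
o=status.get_obs();print(o['clock'],o['position'],o['orientation'],o['finger_gap'])
E
```

```text
8.2417 [ 374.83205643 -337.91159373  161.60498339] [-6.94859939e-04  4.11086990e-01  9.11595779e-01  3.73027679e-04] 85.08804498624558
```

View pics/top1.png

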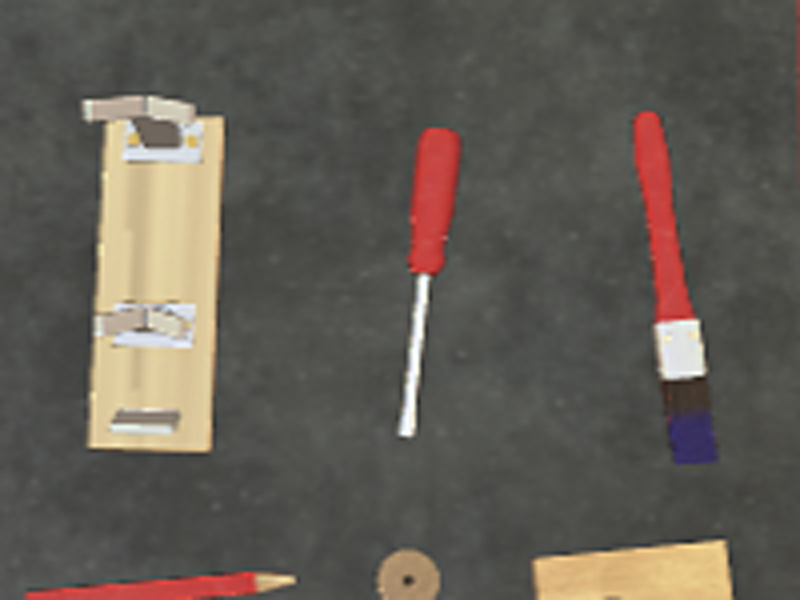

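The screwdriver has not moved: its end is at (440,128), blade start (426,273) and tip (406,437), the same position as before. So the fingers never reached the handle. I'll bring the gripper back over it and measure where the fingers really are.

```bash
python3 - <<'E'
from h import *
q,_=quat(SY,0,1)
manip.move_ptp(SD+[0,0,60],q)
a=snap('top')['pixels'][60:260,150:350]; b=snap('scene')['pixels'][60:260,150:350]
cv2.imwrite('pics/hov.png',cv2.resize(np.hstack([a,b]),(800,400),interpolation=cv2.INTER_CUBIC))
o=status.get_obs();print(o['clock'],o['position'],o['orientation'],o['finger_gap'],o['joint_pos'])
E
```

```text
9.7667 [505.29291151  10.5096923   72.75829623] [ 2.70226471e-04  4.62195316e-02  9.98931263e-01 -1.18404589e-04] 85.69793004344956 [-1.45259107e-01  2.51490507e-01 -3.10943393e-01  1.00780121e+00
 -1.82219186e-04 -5.27871473e-02]
```

View pics/hov.png

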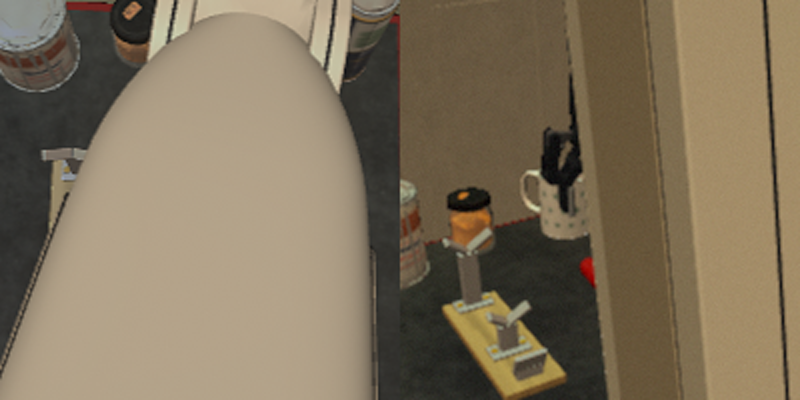

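The scene view on the right shows the left finger, with its tip at about (565,208), high beside the mug. I'll compare its depth points with the expected pose.

```bash
python3 - <<'E'
from h import *
c=dict(np.load('pics/scene.npz'))
for y in(43,57):
    X=c['R']@np.array([505,11+y,86.])+c['t']; p=c['K']@X; print('expected tip px',p[:2]/p[2],X[2])
d=c['depth']; g=c['pixels'].max(2)
pts=[]
for v in range(112,172):
    for u in range(219,242):
        if g[v,u]<60 and 0<d[v,u]<1100:
            pts.append([u,v,*pt(c,u,v)])
pts=np.array(pts); pts=pts[np.argsort(pts[:,4])]
print(len(pts)); print(pts[:12].round(0).tolist()); print(pts[:,2:].min(0),pts[:,2:].max(0))
for lo in range(60,260,20):
    s=pts[(pts[:,4]>=lo)&(pts[:,4]<lo+20)]
    if len(s): print(lo,len(s),np.median(s[:,2:],0).round())
E
```

```text
expected tip px [236.48268159 181.14332515] 875.5607062760689
expected tip px [231.26098401 182.55628043] 869.481165683725
510
[[237.0, 165.0, 662.0, -27.0, 46.0], [237.0, 164.0, 664.0, -28.0, 49.0], [236.0, 151.0, 664.0, -27.0, 89.0], [231.0, 165.0, 506.0, 66.0, 131.0], [232.0, 165.0, 504.0, 64.0, 131.0], [233.0, 165.0, 501.0, 63.0, 132.0], [232.0, 164.0, 505.0, 64.0, 134.0], [233.0, 164.0, 503.0, 62.0, 134.0], [231.0, 164.0, 503.0, 67.0, 135.0], [233.0, 163.0, 502.0, 63.0, 137.0], [231.0, 163.0, 504.0, 67.0, 137.0], [232.0, 163.0, 502.0, 65.0, 137.0]]
[161.06531507 -28.10548384  46.37000483] [664.15465086 217.41974827 358.57480898]
80 1 [664. -27.  89.]
120 13 [504.  64. 137.]
140 36 [504.  66. 151.]
160 106 [499.  65. 175.]
180 148 [501.  58. 189.]
200 107 [501.  73. 212.]
220 78 [502.  64. 225.]
240 18 [504.  49. 248.]
```

The finger's lowest visible point is at z≈131, where the reported pose predicts about 86. The real fingertips are about 45 mm further back than the reported TCP. That also explains why they closed above the handle. Next I'll find out whether the offset is along the tool axis or world z, using shut fingers in an unoccluded spot, upright and tilted.

```bash
cat > tip.py <<'E'
from h import *
def cloud(c):
    v,u=np.mgrid[0:384,0:512]; d=c['depth']
    P=((np.linalg.inv(c['K'])@np.stack([u*d,v*d,d]).reshape(3,-1)).T-c['t'])@c['R']
    k=d.ravel()>0
    return P[k],u.ravel()[k],v.ravel()[k]
def intool(c,o,r=90):
    P,u,v=cloud(c); T=Ro.from_quat(o['orientation'],scalar_first=True)
    L=T.inv().apply(P-o['position'])   # tool frame
    m=(abs(L[:,0])<35)&(abs(L[:,1])<60)&(L[:,2]>-130)&(L[:,2]<30)
    return L[m],P[m],u[m],v[m]
E
python3 - <<'E'
from tip import *
ims=[]
grasp()
for i,a in enumerate((0,A)):
    q,H=quat(RY,a,1)
    manip.move_ptp([480,171,210],q); manip.dwell(.2)
    c=snap('scene'); o=status.get_obs()
    ims.append(c['pixels'][40:240,150:350])
    L,P,u,v=intool(c,o)
    print(o['clock'],np.round(o['position'],1),len(L),L[:,2].max() if len(L) else '')
    for lo in range(-130,30,10):
        s=(L[:,2]>=lo)&(L[:,2]<lo+10)
        if s.any(): print(lo,s.sum(),np.median(L[s],0).round(),L[s].min(0).round(),L[s].max(0).round())
cv2.imwrite('pics/tip.png',cv2.resize(np.hstack(ims),(800,400),interpolation=cv2.INTER_CUBIC))
E
```

```text
11.6417 [480.  170.  209.1] 1445 -38.13468211984079
-130 311 [  12.    1. -125.] [  -6.  -60. -130.] [  21.   60. -120.]
-120 241 [  12.   -2. -115.] [ -12.  -55. -120.] [  20.   59. -110.]
-110 230 [  12.   -3. -105.] [ -17.  -48. -110.] [  20.   50. -100.]
-100 222 [ 11.  -3. -95.] [ -10.  -42. -100.] [ 15.  41. -90.]
-90 149 [ 12.  -1. -86.] [-10. -31. -90.] [ 17.  34. -80.]
-80 76 [  9.   1. -75.] [ -4. -15. -80.] [ 14.  17. -70.]
-70 81 [  8.   5. -65.] [ -7. -13. -70.] [ 13.  14. -60.]
-60 75 [  9.   4. -55.] [ -5. -13. -60.] [ 15.  15. -51.]
-50 55 [ 10.   4. -46.] [ -2. -12. -49.] [ 14.  14. -40.]
-40 5 [  6.   7. -39.] [ -6.  -5. -40.] [ 10.   8. -38.]
12.475 [481.1 170.9 209.7] 1183 -38.53581380553061
-130 259 [  11.    2. -125.] [ -13.  -59. -130.] [  19.   59. -120.]
-120 200 [  12.   -4. -115.] [  -7.  -55. -120.] [  18.   57. -110.]
-110 183 [  11.   -3. -106.] [ -13.  -47. -110.] [  18.   50. -100.]
-100 213 [ 10.   8. -94.] [ -12.  -39. -100.] [ 13.  41. -90.]
-90 115 [ 11.  -2. -86.] [ -8. -32. -90.] [ 14.  32. -80.]
-80 47 [ 10.   3. -75.] [  1. -18. -80.] [ 12.  17. -70.]
-70 64 [  7.   6. -65.] [ -4. -12. -70.] [ 12.  15. -60.]
-60 67 [  7.   5. -55.] [ -7. -13. -60.] [ 12.  15. -50.]
-50 34 [  9.   4. -46.] [  3. -11. -50.] [ 13.  14. -40.]
-40 1 [  8.  -5. -39.] [  8.  -5. -39.] [  8.  -5. -39.]
```

View pics/tip.png

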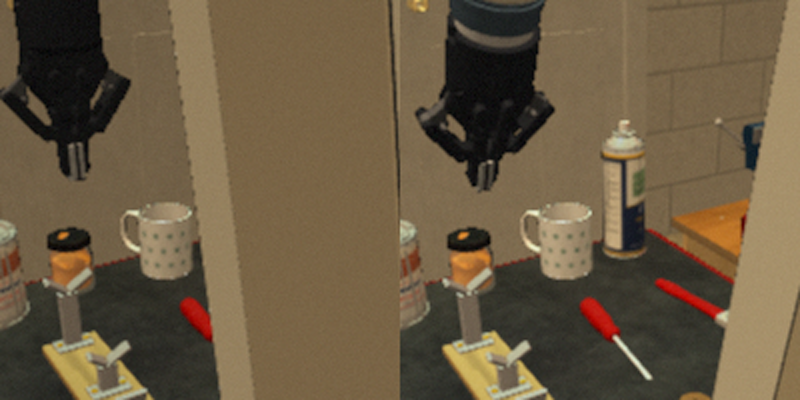

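In both poses the shut tips sit about 39-40 mm behind the reported TCP along the tool axis and are centred laterally. So it is a tool-length error. I'll correct for 40 mm and regrasp.

```bash
python3 - <<'E'
from tip import *
q,_=quat(SY,0,1)
manip.move_ptp(SD+[0,0,40],q)
release()
manip.movel(SD+[0,0,-15],vel=150)
manip.movel(SD+[0,0,-48.5],vel=60)
o=status.get_obs(); print(o['clock'],np.round(o['position'],1),np.round(o['wrist_force'],1),o['finger_gap'])
grasp()
o=status.get_obs(); print(o['clock'],np.round(o['position'],1),np.round(o['wrist_force'],1),o['finger_gap'],o['grip_force'])
if o['finger_gap']>15:
    manip.movel(SD+[0,0,130],vel=150)
    q2,H=quat(RY,A,1); cz=H.apply([0,0,1])
    manip.move_ptp(CR+cz*60+[0,0,10]-48.5*cz,q2)
    manip.dwell(.2)
    o=status.get_obs(); print(o['clock'],np.round(o['position'],1),np.round(o['wrist_force'],1),o['finger_gap'],o['grip_force'])
    c=snap('scene'); cv2.imwrite('pics/pre.png',cv2.resize(c['pixels'][40:240,130:330],(600,600),interpolation=cv2.INTER_CUBIC))
E
```

```text
15.3833 [505.   11.6 -36. ] [ 0.8 -0.3 -0.3] 85.40000963619559
15.9833 [505.1  11.5 -35.6] [-1.6  0.5  6.3] 22.280887716049634 58.62386785173044
18.225 [503.2 170.9 110.5] [ 0.9 -0.6 -0.7] 22.488586039057104 58.81248444005905
```

View pics/pre.png

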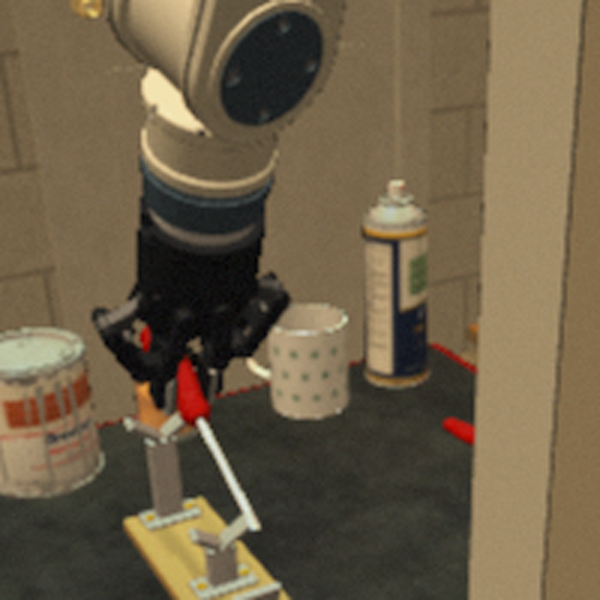

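The screwdriver is held with its tip at (257,527), the blade start near (203,420), and the handle end peeking out at (147,337). I'll compare these with the projected expectation.

```bash
python3 - <<'E'
from tip import *
c=dict(np.load('pics/scene.npz')); o=status.get_obs()
T=Ro.from_quat(o['orientation'],scalar_first=True); _,H=quat(RY,A,1)
h=np.array(o['position'])-48.5*T.apply([0,0,1]); print(h,H.apply([1,0,0]),T.as_matrix().round(3).tolist())
def show(h,R,n):
    for s in(-124,-28,60):
        X=h+R.apply([s,0,0]); p=c['K']@(c['R']@X+c['t']); p=p[:2]/p[2]; print(n,s,X.round(0),((p-[130,40])*3).round(0))
show(h,H,'25')
for e in(-5,5): show(h,Ro.from_euler('ZY',[RY,-A-np.radians(e)]),25+e)
D=c['depth']; px=c['pixels'].astype(int)
# blade points
for u,v in((205,200),(207,204),(210,208),(213,213),(215,215)): print(u,v,px[v,u],pt(c,u,v).round(0))
E
```

```text
[482.59371769 170.67245017 154.37884068] [0.90624253 0.01087543 0.42261826] [[-0.906, -0.01, 0.422], [-0.009, 1.0, 0.004], [-0.422, -0.0, -0.906]]
25 -124 [370. 169. 102.] [256. 525.]
25 -28 [457. 170. 143.] [199. 419.]
25 60 [537. 171. 180.] [152. 331.]
20 -124 [366. 169. 112.] [258. 515.]
20 -28 [456. 170. 145.] [199. 416.]
20 60 [539. 171. 175.] [152. 337.]
30 -124 [375. 169.  92.] [254. 534.]
30 -28 [458. 170. 140.] [199. 421.]
30 60 [535. 171. 184.] [153. 327.]
205 200 [107 134 144] [410. 173. 118.]
207 204 [ 98 124 136] [401. 173. 113.]
210 208 [188 199 199] [390. 172. 109.]
213 213 [209 222 213] [379. 171. 103.]
215 215 [182 214 217] [376. 168.  99.]
```

The match is within about 2 mm and 1°. Now I'll lower it along the cradle's z with force checks.

```bash
python3 - <<'E'
from tip import *
_,H=quat(RY,A,1); cz=H.apply([0,0,1])
manip.movel(CR+cz*8-48.5*cz,vel=90)
manip.dwell(.1)
f0=np.array(status.get_obs()['wrist_force'])
for d in(5,3,2,1,0,-1,-2,-3):
    manip.movel(CR+cz*d-48.5*cz,vel=25); manip.dwell(.1)
    o=status.get_obs(); f=np.array(o['wrist_force'])-f0; print(d,round(o['clock'],2),f.round(1),np.round(o['position']-(CR+cz*d-48.5*cz),1))
    if np.linalg.norm(f)>6: break
c=snap('scene'); cv2.imwrite('pics/set.png',cv2.resize(c['pixels'][90:240,130:280],(600,600),interpolation=cv2.INTER_CUBIC))
E
```

```text
5 19.57 [-1.2  1.5  0.7] [-0.   0.   0.1]
3 19.93 [-1.3  1.6  0.6] [-0.  0. -0.]
2 20.27 [-1.4  1.5  1.6] [0. 0. 0.]
1 20.62 [-1.9  1.3  2.4] [0.  0.1 0. ]
0 20.98 [-4.7 -0.5  6.5] [ 0.1 -0.1  0.3]
```

View pics/set.png

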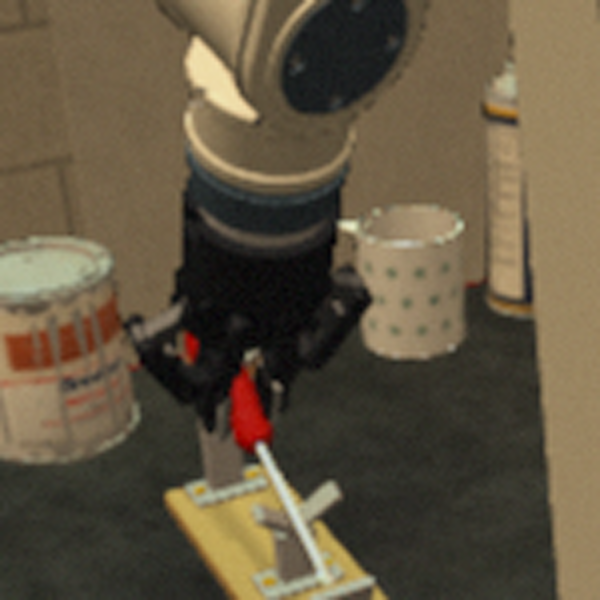

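The blade lies in the low fork at about (285,510), with the tip just short of the stop plate. Contact came exactly at the nominal height. Releasing and withdrawing along the tool axis.

```bash
python3 - <<'E'
from tip import *
_,H=quat(RY,A,1); cz=H.apply([0,0,1])
release(); manip.dwell(.2)
manip.movel(CR+cz*60,vel=120)
j=list(status.get_obs()['joint_pos']); j[0]-=.9; manip.movej(j); manip.dwell(.2)
o=status.get_obs();print(o['clock'],np.round(o['wrist_force'],1),o['finger_gap'])
a=snap('scene'); b=snap('top')
cv2.imwrite('pics/end.png',np.hstack([cv2.resize(a['pixels'][120:270,130:280],(400,400)),cv2.resize(b['pixels'][110:260,150:300],(400,400))]))
for s in(-124,-28,60):
    X=CR+H.apply([s,0,0])
    for c,o0,k in((a,(130,120),0),(b,(150,110),400)):
        p=c['K']@(c['R']@X+c['t']); p=p[:2]/p[2]; print(s,((p-o0)*400/150+[k,0]).round(0))
E
```

```text
24.6833 [-0.5  0.5 -0.3] 85.79709381815114
-124 [219. 309.]
-124 [496. 266.]
-28 [172. 216.]
-28 [493. 155.]
60 [133. 140.]
60 [491.  46.]
```

View pics/end.png

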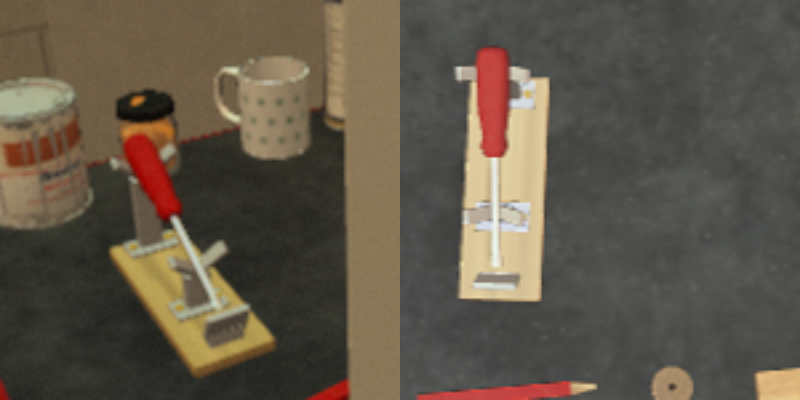

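The screwdriver rests in both forks: end (491,47), blade start (493,156) and tip (496,264) in the top view, all on the predicted positions. The arm is clear.

```bash
python3 -c "
from h import *
print(manip.finish_job())"
```

```text
the job is handed in; nothing more can be done
None
```

The screwdriver is lying by itself in the V rest, handle in the tall fork, blade in the low fork and tip towards the stop plate; the brush was not touched, and the job was handed in at about 25 s. The first grasp closed on nothing because the real fingertips sit about 40 mm short of the reported TCP, and correcting for that fixed it.

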